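# Index the sample carousel to bring the tall tube to the reader

## Robot

A 6-joint arm with a two-finger parallel gripper is mounted at the origin on a cart in front of the work surface, level with it; the furniture and walls round the work are solid. World frame = base frame: x ahead of the robot, y to its left, z up, the work surface at z = 0. Lengths are in m, angles in rad, forces in N, time in s.
With the tool pointing down it reaches from about 0.3 to 0.85 m from the base axis. Payload 4.2 kg.
Tool frame: the origin (TCP) lies on the centre line of the jaws, within the pads' length; the fingertips stand 22 mm ahead of it and the grasp point (between the pads) lies 3 mm ahead of it; z points along the fingers, y is the line along which they close (so a half turn about z gives the same grasp; the last joint's range is limited). The gripper opens to 91 mm and grips with 3 to 60 N. Pads are 32 mm wide; open, the fingers measure 118 mm over their backs; the gripper's body (76 mm by 178 mm) begins 60 mm behind the grasp point.
Start: joints at [-1.132, 0.32, 1.565, -0, 1.257, -0.02], TCP at [0.255, -0.516, 0.236] pointing down, gripper open.
Joint ranges: [-3.11, 3.11], [-0.84, 2.01], [0.21, 2.61], [-1.34, 4.49], [0.05, 2.63], [-2.56, 2.56]. Speed limits (rad/s): [2.57, 2.57, 3.14, 3.14, 3.14, 3.14].

## Interface

Orientations are given as a unit quaternion [w, x, y, z].
In Python, from plant import ctrl gives the robot as it stands.
- The arm moves only by the tool play_rows, never from a script. Its argument "increments" is a list of rows, each an object with "offset": the shift along the tool's x, y, z in cm, a list of three; "turn": the turn about the tool's z in rad. A call has 1 to 5 rows; each row shifts and turns the commanded pose from where the row before left it, along the tool's axes as they then stand; what a row does not reach is not made up. A row lasts 1/10 s, in which the tool goes at most 50 mm and 8.59 degrees, less where a joint would pass 70% of its speed; a pose out of reach is approached as far as the arm can. A call is refused whole if a number of a shift passes 5 or a number of a turn 0.15, either way. A call with a gripper value outside its range is refused whole. "hand" is the opening, from 0 (shut) to 1 (fully open), set as the call begins (left out, the last holds). The fingers move at their own pace and stop on an object; the grip force is fixed at half the most. Time passes only in rows, so rows that do not move let the fingers close. It gives the time, the measured TCP pose, the force, the opening and the grip force at its end, in the units of the state.
- ctrl.sense(): the state, without advancing time (a new reading comes with each control period).
- ctrl.camera(name): name is "scene" or "top" or "wrist"; returns the picture (400x640x3 uint8, red, green, blue); there is no depth.
- ctrl.camera_info(name): a dict with "fx", "fy", "cx", "cy" (pixels), "distortion" ([k1, k2, p1, p2, k3] as OpenCV has them; the pictures are not rectified), "extrinsics" (4x4, takes a point from world to camera coordinates). Camera axes: x right, y down, z forward; pixel columns grow to the right and rows downward; lengths in m; the calibration is good to about 2 mm. A picture is of the moment at which its call begins: read the wrist's pose just before it. camera_info takes no time and is no camera call; for the wrist camera it gives the pose at the moment of the call.
- ctrl.job_done(): hands the job in; it is judged then, once.
The state is a dict: "clock": time; "joint_pos": joint angles; "joint_vel": joint speeds; "tau": joint torques, N m; "eef_pos": TCP position; "eef_rot": TCP orientation; "ft_force": force on the tool from outside, world axes, zero at the start; "wrist_torque": the same for the moment, N m; "gripper_width": finger opening in m; "gripper_force": force on a finger pad.
Only numpy, scipy, OpenCV 4.12 (cv2) and the standard library are available. Lean on these libraries where they do the work, as an engineer would, in place of code of your own. Each camera call takes 0.05 s, during which the arm holds its last target. There are 200 camera calls.

## Task

Turn the sample carousel by one hole so that the tall paper-wrapped tube stands in front of the reading post: press the plunger's thumb saddle down to draw its pin out of the index plate, keep it pressed while you turn the table towards the side that brings the tall tube to the post, and let the pin spring fully up into the next hole. Use only the fingertips and do not lift anything: all three tubes stay seated in their sleeves, and the things beside the carousel stay where they are.

Things in the scene. Friction and masses are not known exactly. Their poses are not given: they have to be found in the camera images.
- carousel: fixed grey carousel stand, 320 x 236 mm. Origin: on the turning axis at desk level; z up. +x points to the reading post (97 mm tall, 125 to 160 mm from the axis), -x to the middle hole of the index plate, a raised aluminium arc 119 to 160 mm from the axis, top 52 mm above the desk, with five holes 30 degrees apart at 136 mm; a wall closes its outer side
- table (a joint): angle of the turning table (white disc, 115 mm radius, top 14 mm above the desk), rad, positive clockwise seen from above; 0 at the start (pin in the middle hole); holes at 0, +-0.524 and +-1.047. Locked, it moves by less than 0.02. Unlocked, it turns with slight friction (about 1 N at the saddle) and stays where it is left
- plunger (a joint): how far the spring plunger is pressed down, m: 0 up, 0.016 at its stop; it springs up by itself (3.5 N at the start of the press, 7.5 N at the stop). Its 10 mm round-tipped pin is clear of the index plate when pressed by more than 0.010; released within about 3 mm of a hole it centres itself, elsewhere it rests under the plate at about 0.010
- pad (a point): middle of the flat floor of the black thumb saddle on top of the plunger, 98 mm from the turning axis, 96 mm above the desk when up; moves down with the plunger and round with the table. The floor is 44 mm (radially) by 46 mm (along the turn), with a 14 mm high, 6 mm thick cheek at either end along the turn, against which a fingertip can also push
- read_point (a point): fixed point in front of the reading post, 85 mm from the turning axis, 18 mm above the desk (the height of the sleeve floors): the foot of the tube that is being read stands here
- tall_tube: tall sample tube wrapped in a paper slip, 13 mm thick, 111 mm long, loose in a grey sleeve of the table, 85 mm from the axis, 30 degrees to either side of the reading post. Origin: centre of its foot, 18 mm above the desk; z up along the tube. Sleeves are 23 mm wide outside, 15 mm inside, rims 56 mm above the desk
- cap_tube_a: short capped sample tube, 15 mm thick, 84 mm long, in the sleeve 30 degrees to the other side of the reading post. Origin: centre of its foot; z up
- cap_tube_b: short capped sample tube like the other, in the sleeve in front of the reading post at the start. Origin: centre of its foot; z up
- card_rack: low dark rack of small card tubes, 150 x 90 x 55 mm, a bystander to the left. Origin: centre of its underside
- beaker: white beaker, 66 mm wide, 73 mm tall, a bystander to the left. Origin: centre of its underside
- pen: black marker pen lying on the desk, 132 x 13 x 14 mm, a bystander to the right. Origin: centre of its underside
- bench_timer: white standing timer, 41 x 66 x 67 mm, a bystander to the right. Origin: centre of its underside

How it is judged:
On the way, in this order (a step that is already met when the one before it is completed fails the run):
1. the plunger is pressed in until its pin is clear of the index plate, the table still at its first hole (value of joint plunger above 0.0085 m and value of joint table between -0.15 and 0.15 rad), for 0.1 s.
2. the table is turned more than half way to the next hole with the plunger in (value of joint plunger above 0.0085 m and (value of joint table above 0.27 rad or value of joint table below -0.27 rad)), for 0.1 s.
At the end, for the whole second after the job is handed in: the plunger is back up to within 3 mm in the next hole (table within about 0.045 rad of 0.524 either way), the tall tube's foot is within 8 mm of the reading point, upright within 0.15 rad and still, and all three tubes' feet are at most 6 mm above the sleeve floors (value of joint plunger below 0.003 m and (value of joint table between 0.48 and 0.57 rad or value of joint table between -0.57 and -0.48 rad) and horizontal distance between tall_tube and read_point below 0.008 m and height (world z) of each of tall_tube, cap_tube_a, cap_tube_b below 0.024 m and angle between tall_tube's own z axis and vertical below 0.15 rad and linear speed of tall_tube below 0.02 m/s); the robot touches nothing.
It fails at once if a tube is lifted out of its seat by more than 15 mm (height (world z) of any of tall_tube, cap_tube_a, cap_tube_b above 0.033 m).
It fails at once if a thing beside the carousel is moved by more than 20 mm (distance of any of card_rack, beaker, pen, bench_timer from where it was at the start of the episode above 0.02 m).
It also fails if it takes over 35 s, if anything falls off the work surface, if the arm or the gripper's body presses on something with over 40 N, if the wrist force passes 120 N, or if a joint passes its speed limit or range.

## Working session

There is one attempt and no reset: what is moved stays moved. The work goes in short steps, Python scripts to look and compute and a tool call to move; the robot and the scene stay as the last step left them, time stands still between calls to the robot, and variables do not carry over. Pictures are saved under pics/ and viewed, at most 10 in all, crops included, and the job is handed in when it is done.

Besides the shell and the picture viewer there is one more tool, called after "Emit:" as name(argument=value, ...), one argument or row to a line, values as JSON. play_rows: Moves the arm, as the interface text tells. Its arguments: {"type":"object","properties":{"increments":{"type":"array"},"hand":{"type":"number"}},"required":["increments"]}

```bash
mkdir -p pics; ls; python3 - <<'E'
from plant import ctrl
import cv2
for n in("scene","top"):
    cv2.imwrite(f"pics/{n}0.png",ctrl.camera(n)[:,:,::-1]); i=ctrl.camera_info(n); print(n,i)
s=ctrl.sense();print(s['clock'],s['eef_pos'],s['eef_rot'],s['ft_force'],s['gripper_width'])
E
```

```text
pics
scene {'fx': 452.3341722447396, 'fy': 452.3341722447396, 'cx': 322.444503787496, 'cy': 206.18649526169511, 'distortion': array([-0.01501579,  0.        ,  0.        ,  0.        ,  0.        ]), 'extrinsics': array([[ 0.97574162,  0.21848674,  0.01385083, -0.54271969],
       [ 0.18154998, -0.77218401, -0.60891006, -0.02633124],
       [-0.12234339,  0.5966535 , -0.79311833,  1.49934162],
       [ 0.        ,  0.        ,  0.        ,  1.        ]])}
top {'fx': 435.58788623044575, 'fy': 435.58788623044575, 'cx': 323.14114250133474, 'cy': 197.7579059062362, 'distortion': array([-0.08172661,  0.        ,  0.        ,  0.        ,  0.        ]), 'extrinsics': array([[-0.01824009, -0.99976606,  0.01162402,  0.00793271],
       [-0.98209907,  0.01573535, -0.1877067 ,  0.58205433],
       [ 0.18747988, -0.01483973, -0.98215634,  1.1370038 ],
       [ 0.        ,  0.        ,  0.        ,  1.        ]])}
0.1 [ 0.25447797 -0.51516956  0.23521051] [-7.66967942e-04  9.73807824e-01  2.27371301e-01 -1.60358976e-04] [ 0.51819621 -0.06555422 -0.67344939] 0.09093927756692251
```

View pics/scene0.png

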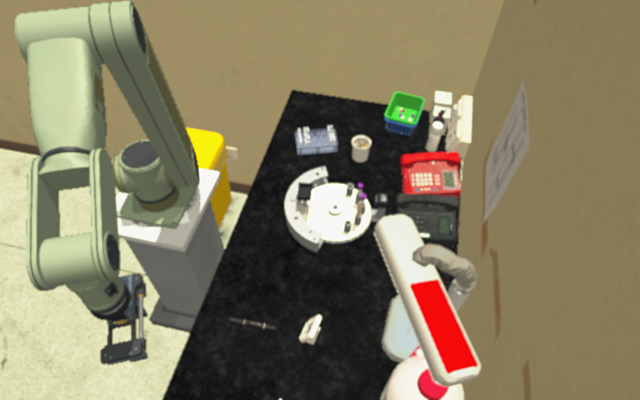

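View pics/top0.png

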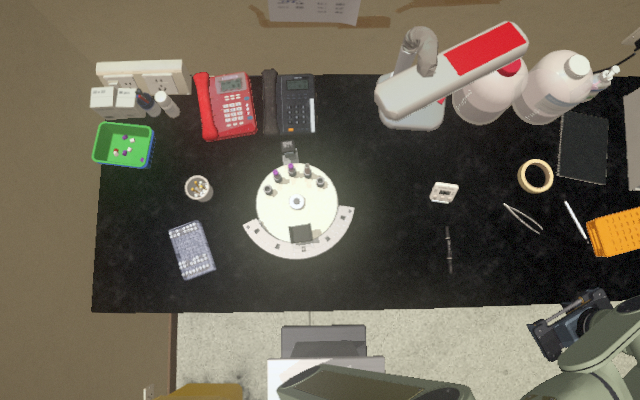

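The scene view shows the carousel at about (330,207). In the top view the hub is at (297,202), the saddle at (302,233), the post at (289,150), the timer at (445,192) and the pen at (449,250). The tubes need a closer look.

```bash
cat > h.py <<'E'
import numpy as np, cv2
from plant import ctrl
def cam(n):
    i=ctrl.camera_info(n); K=np.array([[i['fx'],0,i['cx']],[0,i['fy'],i['cy']],[0,0,1]]); return K,np.array(i['distortion']),np.array(i['extrinsics'])
def ray(n,px,z):
    K,d,E=cam(n); p=cv2.undistortPoints(np.array([[px]],float),K,d)[0,0]; R,t=E[:3,:3],E[:3,3]
    o=-R.T@t; v=R.T@np.array([p[0],p[1],1]); return o+v*(z-o[2])/v[2]
def proj(n,P):
    K,d,E=cam(n); return cv2.projectPoints(np.array([P],float),cv2.Rodrigues(E[:3,:3])[0],E[:3,3],K,d)[0][0,0]
E
python3 - <<'E'
from h import *
a=cv2.imread("pics/top0.png")[135:265,235:365]; b=cv2.imread("pics/scene0.png")[155:260,275:395]
a=cv2.resize(a,(520,520),interpolation=cv2.INTER_CUBIC)
b=cv2.resize(b,(480,420),interpolation=cv2.INTER_CUBIC)
cv2.imwrite("pics/a.png",a);cv2.imwrite("pics/b.png",b)
im=cv2.imread("pics/top0.png")
# white disc
print("hub",ray("top",(297,202),.014),"pad",ray("top",(302,233),.096),"post",ray("top",(289,150),.097))
E
```

```text
hub [0.57892434 0.07143525 0.014     ] pad [0.48185729 0.05526523 0.096     ] post [0.70667574 0.08826038 0.097     ]
```

View pics/a.png

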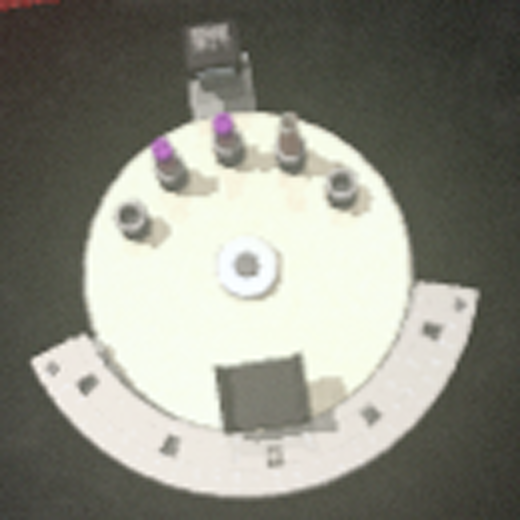

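View pics/b.png

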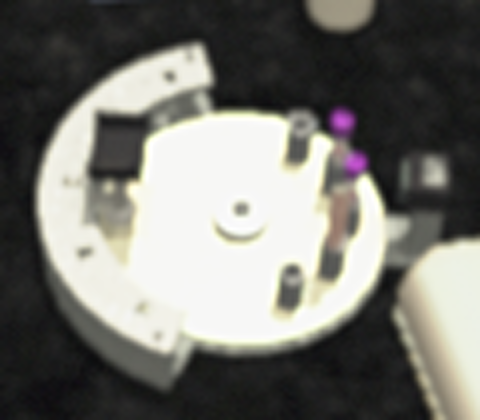

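The crops settle the direction. The brown paper-wrapped tube (crop a 290,140) is to the right of the post in the top view (-y). The purple caps are at (165,150) and (225,125), and there are empty sleeves at (133,220) and (342,187). So the table must turn counterclockwise, and the saddle moves towards -y. Next I refine the axis and saddle positions.

```bash
python3 - <<'E'
from h import *
im=cv2.imread("pics/top0.png")
hsv=cv2.cvtColor(im,cv2.COLOR_BGR2HSV)
roi=np.zeros(im.shape[:2],np.uint8); roi[135:265,235:365]=1
w=((im.min(2)>200)&(roi>0)).astype(np.uint8)
w=cv2.morphologyEx(w,cv2.MORPH_OPEN,np.ones((3,3)))
c=max(cv2.findContours(w,0,1)[0],key=cv2.contourArea)[:,0,:].astype(float)
# circle fit on desk plane with outlier rejection; contour points at z=.014
P=np.array([ray("top",p,.014)[:2] for p in c]); o=P.mean(0)
sel=np.hypot(*(P-[.579,.071]).T); m=abs(sel-.115)<.008
for _ in range(5):
    A=np.c_[2*P[m],np.ones(m.sum())]; s=np.linalg.lstsq(A,(P[m]**2).sum(1),rcond=None)[0]
    r=np.sqrt(s[2]+s[0]**2+s[1]**2); m=abs(np.hypot(*(P-s[:2]).T)-r)<.003
print("disc",s[:2],r,m.sum(),len(P)); ctr=s[:2]
print("hub", ray("top",(296.8,201.3),.02))
g=im.max(2)
d=((g<80)).astype(np.uint8); d[:224]=0; d[246:]=0; d[:,:286]=0; d[:,315:]=0
n,l,st,ce=cv2.connectedComponentsWithStats(d); k=1+st[1:,4].argmax()
cc=max(cv2.findContours((l==k).astype(np.uint8),0,1)[0],key=cv2.contourArea); rr=cv2.minAreaRect(cc)
print("saddle",st[k],ce[k],rr)
for p in (ce[k],rr[0]):
    q=ray("top",p,.103)[:2]; v=ctr-q; print(q,np.hypot(*v),np.degrees(np.arctan2(v[1],v[0])))
for px,z in (((303.6,249),.052),((277.5,246.3),.052),((327.7,238.2),.052),((256.8,231),.052),((343,217.5),.052)):
    q=ray("top",px,z)[:2]; v=ctr-q; print("hole",q,np.hypot(*v),np.degrees(np.arctan2(v[1],v[0])))
p=ray("scene",(304.3,191.5),.1);print("scene saddle",p)
E
```

```text
disc [0.57913163 0.07280254] 0.11267953385254817 136 450
hub [0.57984379 0.07170743 0.02      ]Traceback (most recent call last):
  File "<stdin>", line 18, in <module>
ValueError: attempt to get argmax of an empty sequence
```

```bash
python3 - <<'E'
from h import *
im=cv2.imread("pics/top0.png"); ctr=np.array([.5794,.0722])
g=im.max(2)
d=np.zeros_like(g); d[222:246,286:316]=(g<115)[222:246,286:316]
n,l,st,ce=cv2.connectedComponentsWithStats(d); k=1+st[1:,4].argmax()
cc=max(cv2.findContours((l==k).astype(np.uint8),0,1)[0],key=cv2.contourArea); rr=cv2.minAreaRect(cc)
print("saddle",st[k],ce[k],rr)
for p in (ce[k],rr[0]):
    q=ray("top",p,.103)[:2]; v=ctr-q; print(q,np.hypot(*v),np.degrees(np.arctan2(v[1],v[0])))
for px in ((303.6,249),(277.5,246.3),(327.7,238.2),(256.8,231),(343,217.5)):
    q=ray("top",px,.052)[:2]; v=ctr-q; print("hole",q,np.hypot(*v),np.degrees(np.arctan2(v[1],v[0])))
print("scene saddle",ray("scene",(304.3,191.5),.1))
t=np.array([.482,.055]);s=ctrl.sense();print(s['clock'],s['eef_pos'])
E
```

```text
saddle [290 228   6  15  29] [291.79310345 235.4137931 ] ((291.6538391113281, 235.23077392578125), (14.82227897644043, 2.8942911624908447), 74.74488067626953)
[0.47526368 0.08143617] 0.10454510673521092 -5.068475713836009
[0.47574345 0.0817931 ] 0.10409950724327849 -5.287489594745173
hole [0.44345035 0.05294015] 0.13730713628993185 8.063375696160268
hole [0.45181397 0.12302913] 0.1373382536275937 -21.721892913397262
hole [ 0.47141389 -0.01236541] 0.13715797002485855 38.06498641839022
hole [0.49400175 0.17908718] 0.13681275518715175 -51.37665000281454
hole [ 0.52710964 -0.05515991] 0.1376765349994949 67.67834069923099
scene saddle [0.48404847 0.05956556 0.1       ]
0.1 [ 0.25447797 -0.51516956  0.23521051]
```

Emit:
play_rows(
  increments=[
    {"offset":[0,0,0],"turn":0.15},
    {"offset":[0,0,0],"turn":0.15},
    {"offset":[0,0,0],"turn":0.018},
    {"offset":[2,-3.5,0],"turn":0},
    {"offset":[2,-3.5,0],"turn":0},
  ],
  hand=0.14,
)

```text
clock: 0.6
eef_pos: [0.2844, -0.4401, 0.2353]
eef_rot: [-0.0, 0.997, 0.071, -0.0]
ft_force: [1.7, 0.0, -0.5]
gripper_width: 0.0538
gripper_force: 0.0
```

Emit:
play_rows(
  increments=[
    {"offset":[2,-3.5,0],"turn":0},
    {"offset":[2,-3.5,0],"turn":0},
    {"offset":[2,-3.5,0],"turn":0},
    {"offset":[2,-3.5,0],"turn":0},
    {"offset":[2,-3.5,0],"turn":0},
  ],
)

```text
clock: 1.1
eef_pos: [0.3591, -0.2517, 0.2359]
eef_rot: [-0.0, 0.997, 0.072, 0.0]
ft_force: [0.1, -0.4, -0.0]
gripper_width: 0.0146
gripper_force: 0.0
```

Emit:
play_rows(
  increments=[
    {"offset":[2,-3.5,0],"turn":0},
    {"offset":[2,-3.5,0],"turn":0},
    {"offset":[2,-3.5,0],"turn":0},
    {"offset":[2,-3.5,0],"turn":0},
    {"offset":[2,-3.5,0],"turn":0},
  ],
)

```text
clock: 1.6
eef_pos: [0.4335, -0.0644, 0.236]
eef_rot: [0.0, 0.997, 0.072, 0.0]
ft_force: [0.3, -0.8, 0.8]
gripper_width: 0.0128
gripper_force: 0.0
```

Emit:
play_rows(
  increments=[
    {"offset":[2,-3.5,0.5],"turn":0},
    {"offset":[2,-3.5,0.5],"turn":0},
    {"offset":[2,-3.5,1],"turn":0},
    {"offset":[0,0,1],"turn":0},
    {"offset":[0,0,1],"turn":0},
  ],
)

```text
clock: 2.1
eef_pos: [0.4777, 0.0468, 0.195]
eef_rot: [0.0, 0.997, 0.072, -0.001]
ft_force: [-0.3, 0.0, 0.5]
gripper_width: 0.013
gripper_force: 0.0
```

```bash
python3 - <<'E'
from h import *
s=ctrl.sense(); print(s['eef_pos'],s['eef_rot'])
im=ctrl.camera("wrist"); cv2.imwrite("pics/w1.png",im[:,:,::-1])
np.set_printoptions(precision=4,suppress=True)
for P in ((.4824,.0584,.096),(*(s['eef_pos'][:2]),.096)): print(proj("wrist",P))
E
```

```text
[0.47773345 0.04681263 0.1950139 ] [ 2.92804860e-04  9.97379234e-01  7.23482511e-02 -5.55566673e-04]
[309.339  200.5638]
[321.3778 207.2123]
```

View pics/w1.png

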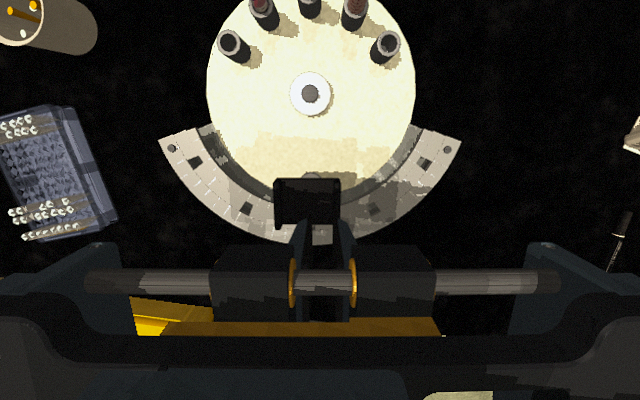

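The wrist view shows the saddle's far edge at row 179, running from (275,179) to (340,179). Its lower-left corner is at (274,229), and the fingers are just in front at about (322,230).

```bash
python3 - <<'E'
from h import *
np.set_printoptions(precision=4,suppress=True)
c=ray("wrist",(310.5,93.5),.02);print("hub",c)
a,b,d=[ray("wrist",p,.110)[:2] for p in ((274.5,178.5),(340.5,178.5),(274.5,229))]
print(a,b,d,np.hypot(*(a-b)),np.hypot(*(a-d)),"yaw",np.degrees(np.arctan2(*(a-b)[::-1]))-90,"centre",(b+d)/2)
for p in ((194,162),(246,208.5),(424.5,163)):
    q=ray("wrist",p,.052)[:2]; v=np.array([.5794,.0722])-q; w=c[:2]-q
    print("hole",q,np.hypot(*v),np.degrees(np.arctan2(v[1],v[0])),np.hypot(*w),np.degrees(np.arctan2(w[1],w[0])))
E
```

```text
hub [0.5778 0.0729 0.02  ]
[0.5013 0.0894] [0.5091 0.0353] [0.4566 0.0851] 0.054696425693850685 0.04496529403492235 yaw 8.138908842691947 centre [0.4828 0.0602]
hole [0.4935 0.181 ] 0.13864996321941456 -51.70316387285916 0.13710423384532625 -52.060001090066784
hole [0.451  0.1245] 0.13861099640500857 -22.167451485695466 0.13684289226892704 -22.158915156119843
hole [ 0.5259 -0.053 ] 0.13613403934049043 66.84906730056765 0.1361355597147357 67.59327378883033
```

Emit:
play_rows(
  increments=[
    {"offset":[0.65,-1.15,1],"turn":0},
    {"offset":[0,0,2.5],"turn":0},
    {"offset":[0,0,2.5],"turn":0},
    {"offset":[0,0,1],"turn":0},
    {"offset":[0,0,0],"turn":0},
  ],
)

```text
clock: 2.65
eef_pos: [0.482, 0.0582, 0.1248]
eef_rot: [0.0, 0.998, 0.07, -0.001]
ft_force: [0.1, -0.2, -0.3]
gripper_width: 0.0127
gripper_force: 0.0
```

Emit:
play_rows(
  increments=[
    {"offset":[0,0,0.5],"turn":0},
    {"offset":[0,0,0.4],"turn":0},
    {"offset":[0,0,0],"turn":0},
  ],
)

```text
clock: 2.95
eef_pos: [0.4837, 0.0586, 0.1176]
eef_rot: [0.0, 0.998, 0.07, 0.001]
ft_force: [0.7, -0.2, 2.8]
gripper_width: 0.0126
gripper_force: 1.2
```

Emit:
play_rows(
  increments=[
    {"offset":[0,0,0.5],"turn":0},
    {"offset":[0,0,0.5],"turn":0},
    {"offset":[0,0,0.3],"turn":0},
    {"offset":[0,0,0],"turn":0},
    {"offset":[0,0,0],"turn":0},
  ],
)

```text
clock: 3.45
eef_pos: [0.4837, 0.0587, 0.1043]
eef_rot: [0.0, 0.998, 0.07, 0.001]
ft_force: [0.5, 0.4, 5.7]
gripper_width: 0.0125
gripper_force: 2.8
```

Emit:
play_rows(
  increments=[
    {"offset":[0,0,0.1],"turn":0},
    {"offset":[0,0.2,0],"turn":0},
    {"offset":[0.013,0.51,0],"turn":-0.052},
    {"offset":[0.013,0.51,0],"turn":-0.052},
    {"offset":[0.013,0.51,0],"turn":-0.052},
  ],
)

```text
clock: 3.95
eef_pos: [0.4878, 0.0422, 0.1036]
eef_rot: [-0.0, 0.989, 0.149, 0.002]
ft_force: [2.6, 2.4, 6.4]
gripper_width: 0.0126
gripper_force: 2.9
```

Emit:
play_rows(
  increments=[
    {"offset":[0.013,0.51,0],"turn":-0.052},
    {"offset":[0.013,0.51,0],"turn":-0.052},
    {"offset":[0.013,0.51,0],"turn":-0.052},
    {"offset":[0.013,0.51,0],"turn":-0.052},
    {"offset":[0,0,0],"turn":0},
  ],
)

```text
clock: 4.45
eef_pos: [0.4967, 0.0231, 0.1038]
eef_rot: [0.0, 0.968, 0.25, 0.003]
ft_force: [2.9, 0.4, 6.6]
gripper_width: 0.0129
gripper_force: 2.9
```

```bash
python3 - <<'E'
from h import *
s=ctrl.sense(); print(s['eef_pos'],s['eef_rot'],s['ft_force'])
v=s['eef_pos'][:2]-np.array([.579,.0725]); print(np.hypot(*v),np.degrees(np.arctan2(v[1],v[0]))%360-188.1)
im=ctrl.camera("wrist"); cv2.imwrite("pics/w2.png",im[:,:,::-1]); t=ctrl.camera("top"); cv2.imwrite("pics/t2.png",t[:,:,::-1])
cv2.imwrite("pics/t2c.png",cv2.resize(t[135:265,235:365,::-1],(520,520),interpolation=cv2.INTER_CUBIC))
E
```

```text
[0.4966657  0.02306619 0.10381633] [2.92304202e-04 9.68301825e-01 2.49769762e-01 2.56059074e-03] [2.8993608  0.39007306 6.62702498]
0.09603457417794381 22.880758461322557
```

View pics/w2.png

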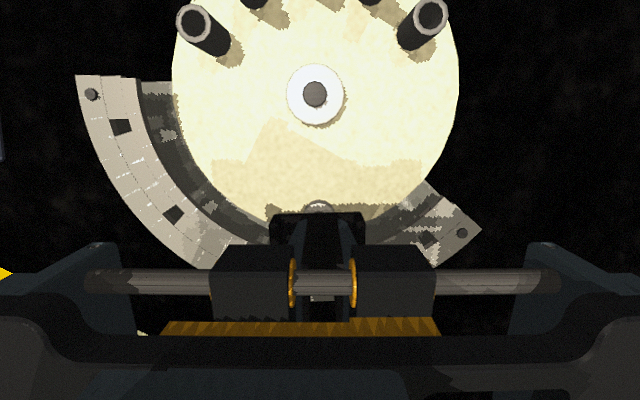

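The table has turned with the tool. The empty sleeve rims are at (193,22) and (431,14), the hub at (315,94), and the saddle's far edge runs from (269,213) to (365,213).

```bash
cat > ang.py <<'E'
from h import *
def ang(l,r,hub=None,c0=(.579,.0725)):
    c=ray("wrist",hub,.02)[:2] if hub else np.array(c0); print("hub",c)
    for p,o in ((l,60),(r,-60)):
        v=ray("wrist",p,.056)[:2]-c; print("sleeve r",np.hypot(*v),"turn deg",np.degrees(np.arctan2(v[1],v[0]))-8.1-o)
E
python3 - <<'E'
from ang import *
ang((193,22),(431,14),(315,94)); ang((193,22),(431,14))
E
```

```text
hub [0.57968598 0.0750449 ]
sleeve r 0.08455746744270035 turn deg 22.70159763215311
sleeve r 0.08485623769193183 turn deg 22.1395817087989
hub [0.579  0.0725]
sleeve r 0.08709550536111148 turn deg 22.226943130465415
sleeve r 0.08422712385314966 turn deg 23.87432125450941
```

Emit:
play_rows(
  increments=[
    {"offset":[0.013,0.51,0],"turn":-0.052},
    {"offset":[0.013,0.51,0],"turn":-0.052},
    {"offset":[0.003,0.23,0],"turn":-0.025},
    {"offset":[0,0,0],"turn":0},
    {"offset":[0,0,0],"turn":0},
  ],
)

```text
clock: 5.05
eef_pos: [0.5033, 0.0129, 0.1038]
eef_rot: [0.0, 0.95, 0.311, 0.003]
ft_force: [3.9, 1.2, 6.4]
gripper_width: 0.0125
gripper_force: 2.9
```

```bash
python3 - <<'E'
from h import *
s=ctrl.sense(); print(s['eef_pos'],s['eef_rot'],s['ft_force'])
v=s['eef_pos'][:2]-np.array([.579,.0725]); print(np.hypot(*v),np.degrees(np.arctan2(v[1],v[0]))%360-188.1)
im=ctrl.camera("wrist"); cv2.imwrite("pics/w3.png",im[:,:,::-1])
E
```

```text
[0.50332014 0.01293559 0.10384975] [3.27584469e-04 9.50293653e-01 3.11343599e-01 2.65143312e-03] [3.90742742 1.21448574 6.43453422]
0.09630867349514445 30.104786190159103
```

View pics/w3.png

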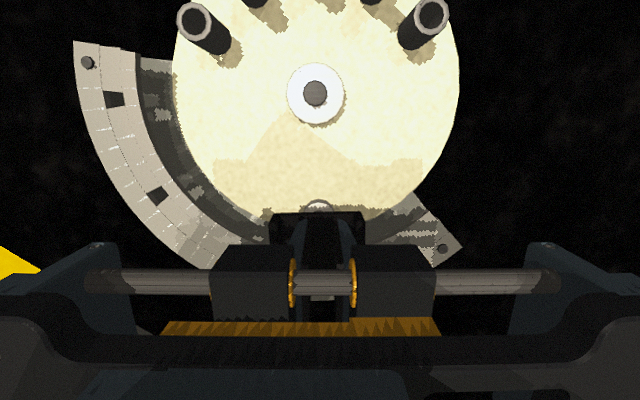

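The rims are still at (193,22) and (431,14), so the table follows the tool exactly. Two index holes are visible at (115,99) and (158,195), which lets me measure the table angle against the plate.

```bash
python3 - <<'E'
from ang import *
ang((193,22),(431,14),(315,93.5)); ang((193,22),(431,14))
for c in (ray("wrist",(315,93.5),.02)[:2],np.array([.579,.0725])):
  for p,o in (((115.5,99.5),-60),((158,195),-30)):
    v=ray("wrist",p,.052)[:2]-c; print("hole r",np.hypot(*v),"plate yaw",np.degrees(np.arctan2(v[1],v[0]))%360-180-o)
E
```

```text
hub [0.57941453 0.07510869]
sleeve r 0.08439263638244479 turn deg 30.32018574489767
sleeve r 0.08467454869000038 turn deg 29.33755651944074
hub [0.579  0.0725]
sleeve r 0.08691611795798397 turn deg 29.798051689439234
sleeve r 0.08409563856413145 turn deg 31.08750271870028
hole r 0.134691403793176 plate yaw 8.57425187108791
hole r 0.13602254882264678 plate yaw 8.385416762357721
hole r 0.1364863528753653 plate yaw 7.7553499382940885
hole r 0.1366224365001454 plate yaw 7.304229256272606
```

Emit:
play_rows(
  increments=[
    {"offset":[0,0,-0.3],"turn":0},
    {"offset":[0,0,-0.3],"turn":0},
    {"offset":[0,0,-0.2],"turn":0},
    {"offset":[0,0,0],"turn":0},
  ],
)

```text
clock: 5.5
eef_pos: [0.5017, 0.0126, 0.1113]
eef_rot: [0.0, 0.95, 0.312, 0.001]
ft_force: [1.7, 0.9, 4.3]
gripper_width: 0.0128
gripper_force: 2.0
```

Emit:
play_rows(
  increments=[
    {"offset":[0,0,-0.3],"turn":0},
    {"offset":[0,0,-0.3],"turn":0},
    {"offset":[0,0,0],"turn":0},
  ],
)

```text
clock: 5.8
eef_pos: [0.5004, 0.0122, 0.1169]
eef_rot: [-0.0, 0.95, 0.312, -0.001]
ft_force: [0.6, -1.4, 1.3]
gripper_width: 0.013
gripper_force: 1.4
```

Emit:
play_rows(
  increments=[
    {"offset":[0,-0.1,-0.3],"turn":0},
    {"offset":[0,0,-0.7],"turn":0},
    {"offset":[0,0,-1.5],"turn":0},
    {"offset":[-2,0,-3],"turn":0},
    {"offset":[-3,0,-3],"turn":0},
  ],
)

```text
clock: 6.3
eef_pos: [0.4597, -0.0161, 0.2023]
eef_rot: [-0.0, 0.95, 0.312, -0.001]
ft_force: [0.1, -0.4, 0.9]
gripper_width: 0.0128
gripper_force: 0.0
```

Emit:
play_rows(
  increments=[
    {"offset":[-4,0,-2],"turn":0},
    {"offset":[-3,0,0],"turn":0},
    {"offset":[0,0,0],"turn":0},
  ],
)

```text
clock: 6.6
eef_pos: [0.4005, -0.0588, 0.2225]
eef_rot: [-0.0, 0.951, 0.31, -0.001]
ft_force: [0.0, 0.2, -0.3]
gripper_width: 0.0128
gripper_force: 0.0
```

```bash
python3 - <<'E'
from h import *
s=ctrl.sense(); print(s['clock'],s['eef_pos'],s['ft_force'])
t=ctrl.camera("top")[:,:,::-1]; cv2.imwrite("pics/t4.png",t); w=ctrl.camera("wrist")[:,:,::-1]; cv2.imwrite("pics/w4.png",w)
a=cv2.resize(t[135:265,235:365],(400,400),interpolation=cv2.INTER_CUBIC); cv2.imwrite("pics/m4.png",np.hstack([a,cv2.copyMakeBorder(w[:,120:520],0,0,0,0,0)]))
E
```

```text
6.6 [ 0.40053409 -0.0588256   0.22251774] [ 0.01796272  0.16847654 -0.26390485]
```

View pics/m4.png

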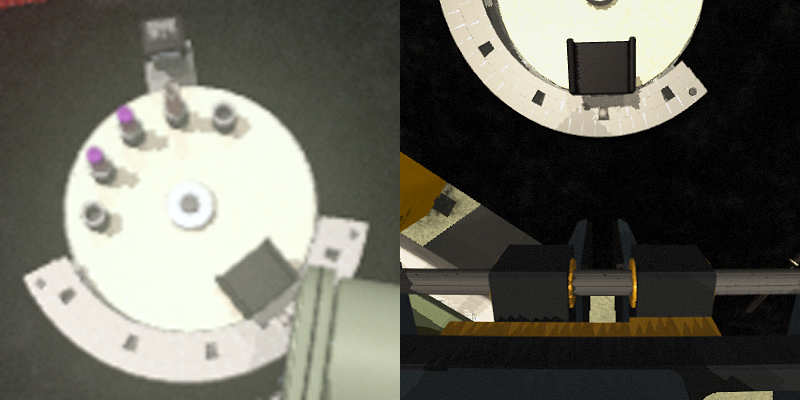

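The tall brown tube (175,105) now stands in front of the post, both purple-capped tubes are seated, and the pin fills the hole below the saddle at (603,113). The last contact while rising was at pad height with almost no press, so the plunger is up. I'm handing in.

```bash
python3 -c "
from plant import ctrl
print(ctrl.job_done())"
```

```text
the job is handed in; nothing more can be done
None
```

I turned the carousel one hole counterclockwise, so the tall paper-wrapped tube now stands in front of the reading post with the pin sprung up in the next hole; I handed the job in at 6.6 s, and no verdict came back.

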